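# Load the ink cartridge in the counter printer and clamp it home

## Task

Fit the blue full ink cartridge in the ticket printer: swing the half-open clamp right back until it stands upright, set the cartridge upright and gently on the orange carrier in the black cradle with its nose pointing to the hinge, without pushing the carrier down by hand, and let go. Then swing the clamp over and press it down until it is fully shut and has driven the cartridge home. Do not push the grey spent cartridge or the other things on the counter about.

Things in the scene. Friction and masses are not known exactly. Their poses are not given: they have to be found in the camera images.
- full_c (a point): The full ink cartridge to load: blue block, body 100 mm long (x) by 44 mm wide (y) by 55 mm high, about 0.25 kg, white patch on top. This point is the centre of the body, half-way up (27.5 mm above its underside). Its x axis points to the black nose, z is up. It stands loose on the counter, upright, nose pointing roughly away from the robot. The grey cartridge next to it may be on either side.
- full_nose (a point): Tip of the blue cartridge's black nose: a 14 mm square stub standing 12 mm out of the +x end face, low down (10 to 24 mm above the underside); this point is on its end, 62 mm ahead of the body centre.
- spent_c (a point): Centre of the spent cartridge: same shape as the full one, but grey with a black patch on top. To be left where it is.
- cradle (a point): Centre of the orange carrier's top face while it is up, 60 mm above the counter; the cartridge's underside goes here. x points away from the operator side to the clamp's hinge (the nose must point this way), z up. The long sides of the cradle are open over the middle 64 mm, so fingers holding the cartridge across its width have room down to the deck.
- nose_slot (a point): Middle of the black end wall on the hinge side of the cradle, which has a 22 mm wide slot for the nose; the opposite end wall is closed. Guides and end walls reach 82 mm above the counter (22 mm above the raised carrier), their top 8 mm flaring outward. Inside, the cradle is 108 by 50 mm: 4 mm play at each end and 3 mm at each side of the cartridge.
- printer: The ticket printer, fixed to the counter: white box 300 mm (x) by 190 mm (y), deck 45 mm high; origin under its centre, x to the hinge side. The cradle centre lies at x = -20 mm. Position and yaw vary. A grey block at the rear is 93 mm high; the clamp's hinge posts reach 127 mm.
- carrier (a joint): How far the orange carrier (98 by 42 mm plate under the cartridge) is pushed down, m: 0 up, 0.012 when the clamp is fully shut on the cartridge, 0.014 at its stop. It has a stiff sliding fit: takes about 12 N to move, carries the cartridge's weight without sinking, stays where it is pushed and does not spring back.
- clamp (a joint): Angle of the clamp, rad: 0 shut (level, lying over the cradle), 1.57 straight up, 1.65 at its stop. Starts half-open above the cradle (0.6 to 0.95), in the way. The cartridge and gripper have room from above at 1.5 or more. Its stiff hinge stays where it is left; about 4 N at the bar moves it, pressing the cartridge home takes about 9 N at the bar.
- clamp_hinge (a point): Fixed point on the clamp's hinge axis, midway between its two posts, 85 mm beyond the cradle centre along the cradle's x and 113 mm above the counter; axes as the cradle's, hinge axis along y. At clamp angle a the red bar is 155*cos(a) mm to the operator side of it and 155*sin(a) mm above it.
- clamp_bar (a point): Middle of the red round bar (110 mm long along y, 18 mm thick) at the clamp's free end. Two steel arms, 38 mm either side of the middle, join it to the hinge; a black presser bar 85 mm from the hinge bears on the cartridge. Push it open with shut fingers from the operator side, up and back along its arc; push it shut from the far side, then press from above.
- calculator: Bystander: black calculator, 140 by 80 by 14 mm, lying flat beyond the cartridges; origin under its centre.
- stapler: Bystander: red stapler, 170 mm long, 45 mm high, at the right near the robot; origin under its centre.
- pencup: Bystander: green cup, 76 mm across, 100 mm high; origin under its centre.
- taperoll: Bystander: roll of clear tape lying flat, 100 mm across, 25 mm high; origin under its centre.
Mind the look-alikes: they are no part of the job. There is more than one size of the part that bears full_c; the job needs the middle-sized.

How it is judged:
On the way, in this order (a step that is already met when the one before it is completed fails the run):
1. the clamp is swung back, more than 1.3 rad open (value of joint clamp above 1.3 rad), for 0.1 s.
2. the blue cartridge stands on the raised carrier in the cradle, nose to the hinge, let go, with the clamp still open (horizontal distance between full_c and cradle below 0.006 m and angle between full_c's own z axis and vertical below 0.08 rad and angle between the x axis of full_c and the x axis of cradle, either way round below 0.08 rad and x of full_nose in the frame of cradle above 0.04 m and value of joint carrier below 0.004 m and value of joint clamp above 0.4 rad and z of full_c in the frame of cradle below 0.031 m and contact force between the fingers and full below 0.1 N), for 0.2 s.
At the end, for the whole second after the job is handed in: The clamp is shut (within 0.05 rad), the carrier is pushed down at least 9.5 mm, and the blue cartridge stands upright in the cradle (within 6 mm and 0.08 rad, its centre under 20 mm above the raised carrier's level) with its nose to the hinge; the clamp no longer moves (horizontal distance between full_c and cradle below 0.006 m and angle between full_c's own z axis and vertical below 0.08 rad and angle between the x axis of full_c and the x axis of cradle, either way round below 0.08 rad and x of full_nose in the frame of cradle above 0.04 m and value of joint carrier above 0.0095 m and value of joint clamp below 0.05 rad and z of full_c in the frame of cradle below 0.02 m and velocity of joint clamp below 0.2 rad/s); the robot touches nothing.
It fails at once if the carrier is pushed down more than 4 mm while the clamp is still open (more than 0.4 rad) (value of joint carrier above 0.004 m and value of joint clamp above 0.4 rad).
It fails at once if the spent cartridge or another bystander is shifted more than 30 mm (distance of any of spent_c, calculator, stapler, pencup, taperoll from where it was at the start of the episode above 0.03 m).
It fails at once if the pen cup is knocked over (angle between pencup's own z axis and vertical above 0.5 rad).
It also fails if it takes over 72 s, if anything falls off the work surface, if the arm or the gripper's body presses on something with over 40 N, if the wrist force passes 120 N, or if a joint passes its speed limit or range.

## Robot

A 7-joint arm with a two-finger parallel gripper is mounted at the origin on the work surface. World frame = base frame: x ahead of the robot, y to its left, z up, the work surface at z = 0. Lengths are in m, angles in rad, forces in N, time in s.
With the tool pointing down it reaches from about 0.425 to 0.925 m from the base axis. Payload 6.8 kg.
Tool frame: the origin (TCP) lies midway between the tips of the shut fingers; the grasp point (between the pads) lies 19 mm behind it; z points along the fingers, y is the line along which they close (so a half turn about z gives the same grasp; the last joint's range is limited). The gripper opens to 85 mm and grips with 20 to 120 N. Pads are 22 mm wide; open, the fingers measure 114 mm over their backs; the gripper's body (76 mm by 85 mm) begins 54 mm behind the grasp point. The pads swing forward as they close: fully open they stand 13 mm farther back than shut.
Start: joints at [-0.108, 0.477, 0.022, 1.555, -0.011, 1.109, -0.083], TCP at [0.675, 0, 0.231] pointing down, gripper open.
Joint ranges: [-2.96, 2.96], [-0.34, 2.1], [-1.41, 1.46], [0.24, 2.44], [-1.37, 4.51], [0.17, 1.92], [-2.96, 2.96]. Speed limits (rad/s): [2.39, 2.39, 3.14, 3.14, 3.14, 3.14, 3.14].

## Interface

Orientations are given as a rotation vector (axis times angle).
In Python, from bench import r gives the robot as it stands. The module is installed in compiled form; this text tells all that it offers.
- The arm moves only by the tool apply_moves, never from a script. Its argument "rows" is a list of rows, each a list of 6 numbers: the shift along the tool's x, y, z scaled (see below), then the turn, a rotation vector about the tool's x, y, z scaled (see below). A call has 1 to 5 rows; each row is the pose to reach, as a shift and turn from the pose commanded when the call began, along the tool's axes at that moment; what a row does not reach only later rows make up. The controller multiplies each number of a shift by 0.25 m and each number of a turn by 90 degrees. A row lasts 1/8 s, in which the tool goes at most 62.5 mm and 10.7 degrees, less where a joint would pass 70% of its speed; a pose out of reach is approached as far as the arm can. A call with a number of a shift or a turn outside -1 to 1 is refused whole. A call with a gripper value outside its range is refused whole. "claw" is the opening, from 0 (shut) to 1 (fully open), set as the call begins (left out, the last holds). The fingers move at their own pace and stop on an object; "newtons" is the grip in N (left out, the last holds). Time passes only in rows, so rows that repeat a pose let the fingers close. It gives the time, the measured TCP pose, the force, the opening and the grip force at its end, in the units of the state.
- r.get_obs(): the state, without advancing time (a new reading comes with each control period).
- r.grab_frame(name): name is "scene" or "side" or "wrist"; returns a dict with "pixels" (400x640x3 uint8, red, green, blue), "intrinsics" (3x3 intrinsics, pixels), "eye" and "attitude" of the camera in the world. Camera axes: x right, y up, looking along -z (the intrinsics and any distortion apply to the point x, -y, -z); pixel columns grow to the right and rows downward; lengths in m; the calibration is good to about 2 mm. The wrist camera is an equidistant fisheye: a pixel r from the principal point sees the ray r / f radians off the axis. A picture is of the moment at which its call begins. There is no depth.
- r.hand_in(): hands the job in; it is judged then, once.
Trained networks look in a picture, given as the dict that the camera call returned (one of the last four; its "shot" number tells which), for a name from the list of things; names that differ only in an ending like _2 or _b are one class to them, and where a whole thing is asked for, a point or a joint stands for the part that bears it (a point fixed in the world has none). Each returns a list of dicts, best first, with "conf" (0 to 1); they miss things now and then, are a little off and sometimes report something else, mostly with a low value. They report only what shows in the picture. A call takes as long as a camera call. They do not tell look-alikes from the thing itself.
- r.search_frame(picture, thing): "rect" ([left, top, width, height] in pixels, round what is visible of it).
- r.outline_of(picture, thing): "pixels" (400x640 bool, what is visible of it) and "rect" ([left, top, width, height] in pixels, round what is visible of it).
- r.landmark_of(picture, thing): "point" ([column, row] in pixels: a listed point, or the origin of a listed thing).
The state is a dict: "clock": time; "joints": joint angles; "qvel": joint speeds; "tau": joint torques, N m; "tcp_pos": TCP position; "orientation": TCP orientation; "contact_force": force on the tool from outside, world axes, zero at the start; "moment": the same for the moment, N m; "grip_width": finger opening in m; "gripper_force": force on a finger pad.
Only numpy, scipy, OpenCV 4.12 (cv2) and the standard library are available. Lean on these libraries where they do the work, as an engineer would, in place of code of your own. Each camera call takes 0.05 s, during which the arm holds its last target. There are 200 camera calls.

## Working session

There is one attempt and no reset: what is moved stays moved. The work goes in short steps, Python scripts to look and compute and a tool call to move; the robot and the scene stay as the last step left them, time stands still between calls to the robot, and variables do not carry over. Pictures are saved under pics/ and viewed, at most 10 in all, crops included, and the job is handed in when it is done.

Besides the shell and the picture viewer there is one more tool, called after ">>>" by a JSON object that holds its "op" and its "data", one argument or row to a line. apply_moves: Moves the arm, as the interface text tells. Its arguments: {"type":"object","properties":{"rows":{"type":"array","items":{"type":"array","items":{"type":"number"}}},"claw":{"type":"number"},"newtons":{"type":"number"}},"required":["rows"]}

```bash
mkdir -p pics
cat > h.py <<'E'
import numpy as np, cv2
from scipy.spatial.transform import Rotation as R
from bench import r
def att(f):
    a=np.array(f["attitude"],float)
    return a if a.shape==(3,3) else R.from_rotvec(a).as_matrix() if a.size==3 else R.from_quat(a).as_matrix()
def ray(f,p,fish=False):
    K=np.array(f["intrinsics"]); x=(p[0]-K[0,2])/K[0,0]; y=(p[1]-K[1,2])/K[1,1]
    if fish:
        t=np.hypot(x,y); s=np.sin(t)/max(t,1e-9); d=np.array([x*s,-y*s,-np.cos(t)])
    else: d=np.array([x,-y,-1.])
    return np.array(f["eye"]),att(f)@d
def onz(f,p,z,fish=False):
    e,d=ray(f,p,fish); return e+d*(z-e[2])/d[2]
def proj(f,P,fish=False):
    K=np.array(f["intrinsics"]); c=att(f).T@(np.array(P)-f["eye"]); v=np.array([c[0],-c[1],-c[2]])
    if fish:
        n=np.hypot(v[0],v[1]); t=np.arctan2(n,v[2]); v=np.array([v[0]/n*t,v[1]/n*t,1])
    return K[:2,:2]@(v[:2]/v[2])+K[:2,2]
def save(f,n,crop=None,s=1):
    im=f["pixels"][:,:,::-1]
    if crop: im=im[crop[1]:crop[3],crop[0]:crop[2]]
    cv2.imwrite("pics/"+n,cv2.resize(im,None,fx=s,fy=s,interpolation=cv2.INTER_CUBIC))
E
python3 - <<'E'
from h import *
print(r.get_obs())
for n in("scene","side","wrist"):
    f=r.grab_frame(n); save(f,n+"0.png"); print(n,f["eye"],f["attitude"],f["intrinsics"])
    for t in("full_c","full_nose","spent_c","cradle","nose_slot","clamp_hinge","clamp_bar","printer","calculator","pencup","stapler","taperoll"):
        print(t,[(np.round(d["point"]).tolist(),round(d["conf"],2)) for d in r.landmark_of(f,t)][:4])
E
```

```text
{'clock': 0.0, 'joints': array([-0.10809864,  0.47778729,  0.02234528,  1.55646129, -0.01151201,
        1.10927381, -0.08309767]), 'qvel': array([ 0.00025711,  0.00026933,  0.00110736, -0.00106487,  0.00031726,
        0.00214676,  0.00071404]), 'tau': array([-5.45967814e-04, -5.96443820e+01,  1.60769675e+00, -2.81194621e+01,
        1.24063640e-02,  9.39900521e-03,  2.20753498e-05]), 'tcp_pos': array([ 6.74410913e-01, -1.56003841e-05,  2.30330246e-01]), 'orientation': array([-2.22059150e+00, -2.22061856e+00,  2.13466564e-03]), 'contact_force': array([-0.14101732,  0.29624581,  0.30703318]), 'moment': array([0.03496753, 0.00156493, 0.0540302 ]), 'gripper_force': 0.0, 'grip_width': 0.08545859453056943}
scene [ 1.67534584 -0.22763559  0.97011223] [0.77356373 0.68550311 1.36403133] [[510.25409076   0.         317.16446102]
 [  0.         510.25409076 204.33556693]
 [  0.           0.           1.        ]]
full_c [([320.0, 213.0], 0.9), ([302.0, 239.0], 0.77)]
full_nose [([333.0, 220.0], 0.95), ([304.0, 254.0], 0.81), ([424.0, 187.0], 0.74)]
spent_c [([245.0, 230.0], 0.87)]
cradle [([3
[... 1122 characters left out ...]
821138 0.37321075] [-0.27159746  0.00087285 -0.00081461] [[309.70691629   0.         319.17644282]
 [  0.         309.70691629 197.2466629 ]
 [  0.           0.           1.        ]]
full_c [([29.0, 26.0], 0.91), ([134.0, 241.0], 0.59), ([264.0, 280.0], 0.21)]
full_nose [([141.0, 212.0], 0.92), ([71.0, 11.0], 0.79), ([263.0, 283.0], 0.61), ([161.0, 384.0], 0.22)]
spent_c [([194.0, 368.0], 0.89)]
cradle [([161.0, 65.0], 0.87)]
nose_slot [([197.0, 50.0], 0.73)]
clamp_hinge [([217.0, 36.0], 0.62)]
clamp_bar [([32.0, 66.0], 0.93)]
printer [([193.0, 70.0], 0.78)]
calculator [([339.0, 336.0], 0.66)]
pencup [([163.0, 383.0], 0.34)]
stapler [([164.0, 386.0], 0.77)]
taperoll [([327.0, 253.0], 0.61)]
```

View pics/scene0.png

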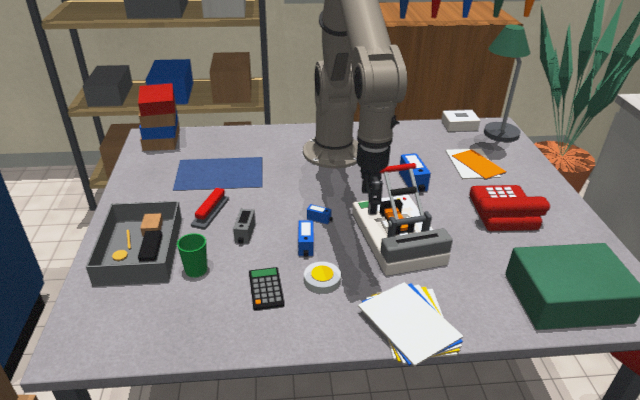

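View pics/side0.png

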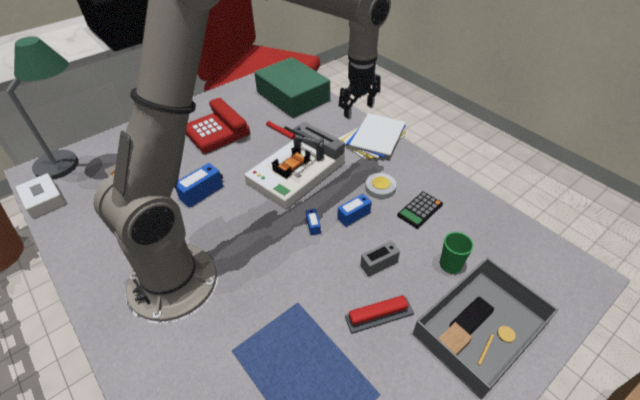

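View pics/wrist0.png

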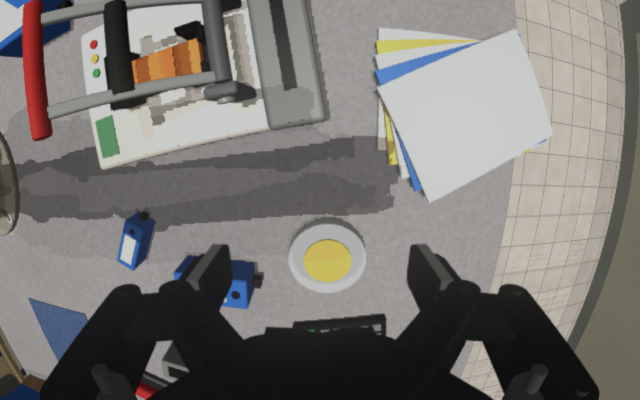

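The scene picture shows three blue cartridges: the large one at (415,170), the small one at (319,213) and the one next to the grey cartridge, probably the middle one, at (306,238). In the side picture they are at (200,184), (314,222) and (354,209). The grey spent one is at (245,225) in scene. In the wrist view the printer is at the upper left with the hinge towards +x. I'll measure sizes to choose.

```bash
cat > fit.py <<'E'
from h import *
from scipy.optimize import minimize
def tri(fs,ps,fish):
    A=np.zeros((3,3));b=np.zeros(3)
    for f,p,k in zip(fs,ps,fish):
        e,d=ray(f,p,k); d/=np.linalg.norm(d); M=np.eye(3)-np.outer(d,d); A+=M;b+=M@e
    return np.linalg.solve(A,b)
def bluemask(f,near,win=45):
    hsv=cv2.cvtColor(f["pixels"],cv2.COLOR_RGB2HSV); m=cv2.inRange(hsv,(100,110,40),(125,255,255))
    w=np.zeros_like(m); cv2.rectangle(w,(int(near[0]-win),int(near[1]-win)),(int(near[0]+win),int(near[1]+win)),255,-1); m&=w
    m=cv2.morphologyEx(m,cv2.MORPH_CLOSE,np.ones((3,3)))
    n,l,s,c=cv2.connectedComponentsWithStats(m); 
    k=min([i for i in range(1,n) if s[i,4]>40],key=lambda i:np.hypot(*(c[i]-near)))
    o=np.zeros_like(m); cs,_=cv2.findContours((l==k).astype(np.uint8),cv2.RETR_EXTERNAL,cv2.CHAIN_APPROX_NONE)
    cv2.fillPoly(o,cs,1); return o
def sil(f,x,y,yaw,s,z0=0,fish=False):
    c,q=np.cos(yaw),np.sin(yaw); P=[]
    for a in(-.05,.05):
        for b in(-.022,.022):
            for h in(0,.055): P.append(proj(f,[x+s*(c*a-q*b),y+s*(q*a+c*b),z0+s*h],fish))
    return cv2.convexHull(np.array(P,np.float32))
def fit(fs,ms,x0,s0=None,fish=(False,)*3,z0=0):
    def cost(v):
        t=0
        for f,m,k in zip(fs,ms,fish):
            o=np.zeros((1600,2560),np.uint8); cv2.fillPoly(o,[np.int32((sil(f,v[0],v[1],v[2],v[3] if s0 is None else s0,z0,k)+.5)*4)],1)
            o=cv2.resize(o.astype(np.float32),(640,400),interpolation=cv2.INTER_AREA)
            t+=1-np.minimum(o,m).sum()/np.maximum(o,m).sum()
        return t/len(fs)
    best=None
    for yw in(-.5,-.2,.2,.5):
        i=np.array([x0[0],x0[1],yw]+([1.] if s0 is None else []))
        sx=np.vstack([i]+[i+d for d in np.diag([.015,.015,.2,.15][:len(i)])])
        q=minimize(cost,i,method="Nelder-Mead",options=dict(initial_simplex=sx,xatol=1e-4,fatol=1e-4,maxiter=200))
        if best is None or q.fun<best.fun: best=q
    return best.x,best.fun
E
cat > a.py <<'E'
from fit import *
S=r.grab_frame("scene");D=r.grab_frame("side");W=r.grab_frame("wrist")
for n,a,b in(("mid",(306,238),(354,209)),("small",(319,213),(314,222)),("big",(415,170),(200,184))):
    x0=onz(D,b,.03); print(n,fit([S,D],[bluemask(S,a),bluemask(D,b)],x0))
for n,a,b,c in(("cradle",(393,214),(291,163),(161,65)),("slot",(408,224),(299,147),(197,50)),("hinge",(410,222),(307,137),(217,36)),("bar",(400,168),(280,130),(32,66))):
    print(n,tri([S,D],[a,b],[0,0]),tri([S,D,W],[a,b,c],[0,0,1]))
for t,a,b in(("spent",(245,230),(379,253)),("pencup",(194,272),(451,264)),("calc",(268,287),(421,210)),("tape",(323,280),(378,188)),("stap",(211,211),(376,315))): print(t,tri([S,D],[a,b],[0,0]))
save(S,"crop.png",(270,190,370,270),6)
E
python3 a.py
```

```text
mid (array([ 0.53510829, -0.14225234, -0.09152205,  0.94233654]), np.float64(0.24137470126152039))
small (array([ 0.4133621 , -0.09275196, -2.04051941,  0.67357387]), np.float64(0.3692285418510437))
big (array([0.22296746, 0.25619   , 0.0955861 , 1.2979138 ]), np.float64(0.4227694571018219))
cradle [0.49309973 0.11969831 0.0662015 ] [0.49754447 0.12457804 0.0630572 ]
slot [0.55475591 0.15164389 0.07782832] [0.55398882 0.14568801 0.07897608]
hinge [0.58540013 0.14577412 0.10859379] [0.58513164 0.14383465 0.10881744]
bar [0.46819548 0.12921525 0.20828743] [0.46667467 0.12613269 0.21007616]
spent [ 0.47863256 -0.31232904  0.02441867]
pencup [ 0.62141163 -0.45316159 -0.0028921 ]
calc [ 0.70710952 -0.25930556  0.00533073]
tape [ 0.68112763 -0.10497938 -0.00239705]
stap [ 0.34786292 -0.4281992   0.00166926]
```

View pics/crop.png

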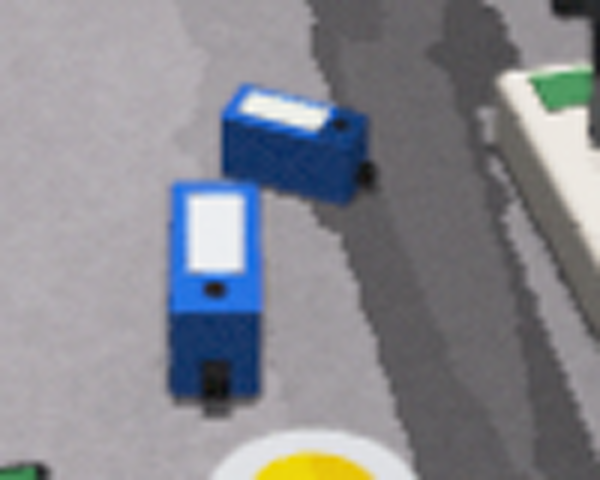

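The crop shows the middle cartridge at scene (306,238). Its nose points away from the robot, and its fitted scale is about 0.95, against 0.67 and 1.3 for the other two. So it is the right size. The clamp comes first.

```bash
cat > plan.py <<'E'
# usage: plan.py x,y,z,yaw[,pitch] ... -> row for each goal, from present pose; tool x = -(cos yaw, sin yaw)
from h import *; import sys
o=r.get_obs(); p=o["tcp_pos"]; A=R.from_rotvec(o["orientation"])
print("t",round(o["clock"],2),"tcp",p.round(4),"yaw",np.arctan2(-A.as_matrix()[1,0],-A.as_matrix()[0,0]).round(3),"F",o["contact_force"].round(1),"w",round(o["grip_width"],4))
for g in sys.argv[1:]:
    v=[float(x) for x in g.split(",")]; c,s=np.cos(v[3]),np.sin(v[3])
    B=R.from_matrix(np.array([[-c,-s,0],[-s,c,0],[0,0,-1]]))
    if len(v)>4: B=B*R.from_euler("y",v[4])
    print(g,((A.inv().apply(np.array(v[:3])-p))/.25).round(3).tolist()+((A.inv()*B).as_rotvec()/(np.pi/2)).round(3).tolist())
E
python3 plan.py .6,.05,.30,.2 .43,.118,.3,.2
```

```text
t 2.1 tcp [ 0.675  -0.      0.2313] yaw -1.571 F [-0.2 -0.3  0.3] w 0.0853
.6,.05,.30,.2 [0.2, -0.3, -0.275, 0.0, 0.0, -1.127]
.43,.118,.3,.2 [0.472, -0.98, -0.275, 0.0, 0.0, -1.127]
```

>>> {"op": "apply_moves", "data": {
  "rows": [
    [0.1,-0.15,-0.28,0,0,-0.12],
    [0.2,-0.3,-0.28,0,0,-0.24],
    [0.28,-0.5,-0.28,0,0,-0.36],
    [0.38,-0.75,-0.28,0,0,-0.48],
    [0.47,-0.98,-0.28,0,0,-0.6]
  ],
  "claw": 0
}}

```text
clock: 2.72
tcp_pos: [0.432, 0.1167, 0.3015]
orientation: [0.969, 2.988, 0.001]
contact_force: [-0.8, 1.5, 0.7]
grip_width: 0.0
gripper_force: 0.0
```

```bash
python3 plan.py .43,.118,.3,.2 .43,.118,.185,.2
```

```text
t 2.73 tcp [0.432  0.1167 0.3015] yaw -0.627 F [-0.8  1.5  0.7] w 0.0
.43,.118,.3,.2 [0.01, -0.001, 0.006, 0.0, 0.001, -0.527]
.43,.118,.185,.2 [0.01, -0.001, 0.466, 0.0, 0.001, -0.527]
```

>>> {"op": "apply_moves", "data": {
  "rows": [
    [0.01,0,0,0,0,-0.12],
    [0.01,0,0,0,0,-0.24],
    [0.01,0,0,0,0,-0.36],
    [0.01,0,0,0,0,-0.48],
    [0.01,0,0,0,0,-0.53]
  ]
}}

```text
clock: 3.35
tcp_pos: [0.4318, 0.1175, 0.3015]
orientation: [-0.318, 3.125, 0.0]
contact_force: [0.8, 0.1, -0.1]
grip_width: 0.0002
gripper_force: 0.0
```

```bash
cat > look.py <<'E'
from fit import *; import sys
fs=[r.grab_frame(n) for n in("scene","side","wrist")]
for t in sys.argv[1:]:
    L=[(r.landmark_of(f,t)+[None])[0] for f in fs]
    ok=[i for i in range(3) if L[i] and L[i]["conf"]>.4]
    if len(ok)>1: print(t,tri([fs[i] for i in ok],[L[i]["point"] for i in ok],[i==2 for i in ok]).round(4),ok,[round(L[i]["conf"],2) for i in ok])
    if 0 in ok and 1 in ok: print("   s+s",tri(fs[:2],[L[i]["point"] for i in(0,1)],[0,0]).round(4))
n=r.get_obs()["clock"]; save(fs[2],f"w{n:.0f}.png"); save(fs[1],f"d{n:.0f}.png",(230,90,390,210),4)
E
python3 look.py clamp_bar cradle clamp_hinge nose_slot; python3 plan.py .43,.118,.3,.2; ls pics
```

```text
clamp_bar [0.4655 0.122  0.2118] [0, 1, 2] [0.77, 0.76, 0.96]
   s+s [0.4647 0.1221 0.2114]
cradle [0.5013 0.1273 0.0515] [0, 1, 2] [0.97, 0.94, 0.55]
   s+s [0.5005 0.1274 0.051 ]
clamp_hinge [0.5778 0.1426 0.1184] [0, 1] [0.65, 0.93]
   s+s [0.5778 0.1426 0.1184]
nose_slot [0.5533 0.1462 0.0806] [0, 1] [0.95, 0.73]
   s+s [0.5533 0.1462 0.0806]
t 4.1 tcp [0.4318 0.1175 0.3013] yaw 0.199 F [ 0.2  0.2 -0.2] w -0.0
.43,.118,.3,.2 [0.007, 0.003, 0.005, 0.0, 0.0, -0.001]
crop.png
d4.png
scene0.png
side0.png
w4.png
wrist0.png
```

>>> {"op": "apply_moves", "data": {
  "rows": [
    [0.0,0,0.2,0,0,0],
    [0,0,0.4,0,0,0],
    [0,0,0.46,0,0,0],
    [0,0,0.46,0,0,0],
    [-0.06,0,0.46,0,0,0]
  ]
}}

```text
clock: 4.72
tcp_pos: [0.4475, 0.1208, 0.1881]
orientation: [-0.312, 3.124, 0.0]
contact_force: [-23.1, -5.2, 21.1]
grip_width: -0.0001
gripper_force: 15.0
```

>>> {"op": "apply_moves", "data": {
  "rows": [
    [-0.06,0,-0.06,0,0,0],
    [-0.12,0,-0.11,0,0,0],
    [-0.18,0,-0.15,0,0,0],
    [-0.24,0,-0.18,0,0,0],
    [-0.3,0,-0.2,0,0,0]
  ]
}}

```text
clock: 5.35
tcp_pos: [0.5217, 0.1352, 0.2387]
orientation: [-0.311, 3.124, -0.0]
contact_force: [-3.4, -2.2, 2.3]
grip_width: -0.0001
gripper_force: 1.8
```

>>> {"op": "apply_moves", "data": {
  "rows": [
    [-0.04,0,-0.01,0,0,0],
    [-0.08,0,-0.015,0,0,0],
    [-0.12,0,-0.02,0,0,0],
    [-0.15,0,-0.02,0,0,0],
    [-0.15,0,-0.02,0,0,0]
  ]
}}

```text
clock: 5.98
tcp_pos: [0.5575, 0.1431, 0.2411]
orientation: [-0.312, 3.125, 0.001]
contact_force: [0.2, 0.1, -0.1]
grip_width: -0.0001
gripper_force: 0.0
```

```bash
python3 look.py clamp_bar cradle clamp_hinge nose_slot;python3 plan.py; ls pics
```

```text
clamp_bar [0.5733 0.1395 0.2677] [0, 1, 2] [0.71, 0.81, 0.97]
   s+s [0.5699 0.1399 0.2653]
cradle [0.4981 0.1272 0.0498] [0, 1, 2] [0.69, 0.68, 0.89]
   s+s [0.4934 0.1275 0.0487]
clamp_hinge [0.582  0.1475 0.1139] [0, 1, 2] [0.72, 0.64, 0.73]
   s+s [0.5825 0.1523 0.1123]
nose_slot [0.5532 0.1418 0.0785] [0, 1, 2] [0.92, 0.68, 0.73]
   s+s [0.5537 0.1476 0.0761]
t 6.72 tcp [0.5568 0.1427 0.2413] yaw 0.199 F [-0.6  0.3  0.7] w -0.0002
crop.png
d4.png
d7.png
scene0.png
side0.png
w4.png
w7.png
wrist0.png
```

>>> {"op": "apply_moves", "data": {
  "rows": [
    [-0.02,0,0,0,0,0],
    [-0.035,0,0,0,0,0],
    [-0.045,0,0,0,0,0],
    [-0.045,0,0,0,0,0],
    [0.15,0,0,0,0,0]
  ]
}}

```text
clock: 7.35
tcp_pos: [0.5219, 0.136, 0.241]
orientation: [-0.311, 3.124, 0.002]
contact_force: [-0.5, -0.6, -0.0]
grip_width: -0.0001
gripper_force: 0.0
```

```bash
python3 plan.py .53,-.142,.2,-.09
```

```text
t 7.35 tcp [0.5219 0.136  0.241 ] yaw 0.199 F [-0.5 -0.6 -0. ] w -0.0001
.53,-.142,.2,-.09 [0.188, -1.097, 0.162, 0.001, 0.001, 0.184]
```

>>> {"op": "apply_moves", "data": {
  "rows": [
    [0.05,-0.25,0,0,0,0.09],
    [0.1,-0.5,0.05,0,0,0.18],
    [0.14,-0.75,0.1,0,0,0.18],
    [0.18,-0.99,0.16,0,0,0.18],
    [0.18,-0.99,0.16,0,0,0.18]
  ],
  "claw": 1
}}

```text
clock: 7.98
tcp_pos: [0.5239, -0.1218, 0.2003]
orientation: [-0.144, -3.137, 0.003]
contact_force: [-1.0, 0.4, -0.7]
grip_width: 0.0857
gripper_force: 0.0
```

```bash
cat > b.py <<'E'
from fit import *
S=r.grab_frame("scene");D=r.grab_frame("side");W=r.grab_frame("wrist")
save(W,"wc.png",None,1.25)
for f,k in((S,0),(D,0),(W,1)):
    for t in("full_c","full_nose"): print(t,[(np.round(d["point"]).tolist(),round(d["conf"],2)) for d in r.landmark_of(f,t)][:4])
g=[.535,-.142,.0275]; pw=proj(W,g,True); print(pw)
ms=[bluemask(S,(306,238),40),bluemask(D,(354,209),40),bluemask(W,pw,150)]
for i in((0,),(1,),(2,),(0,1,2)):
    print(i,fit([(S,D,W)[j] for j in i],[ms[j] for j in i],g,1.0,[(0,0,1)[j] for j in i]),[int(ms[j].sum()) for j in i])
cv2.imwrite("pics/mk.png",np.hstack([m*255 for m in ms]))
print(tri([S,D],[r.landmark_of(S,"clamp_bar")[0]["point"],r.landmark_of(D,"clamp_bar")[0]["point"]],[0,0]))
E
python3 b.py; python3 plan.py
```

```text
full_c [([415.0, 171.0], 0.84), ([320.0, 212.0], 0.64)]
full_nose [([423.0, 188.0], 0.79), ([306.0, 253.0], 0.69), ([332.0, 219.0], 0.57)]
full_c [([198.0, 185.0], 0.6), ([381.0, 318.0], 0.52)]
full_nose [([221.0, 172.0], 0.92), ([312.0, 214.0], 0.84), ([368.0, 202.0], 0.57)]
full_c [([294.0, 188.0], 0.92), ([570.0, 236.0], 0.68), ([332.0, 71.0], 0.57)]
full_nose [([368.0, 85.0], 0.92), ([582.0, 10.0], 0.66)]
[296.17429739 190.74027035]
(0,) (array([ 0.53039457, -0.14194233, -0.06997813]), np.float64(0.3976742625236511)) [818]
(1,) (array([ 0.53471457, -0.14332441, -0.01171406]), np.float64(0.3342360258102417)) [508]
(2,) (array([ 0.53537303, -0.14403482, -0.08994386]), np.float64(0.07431477308273315)) [4373]
(0, 1, 2) (array([ 0.53243843, -0.14357302, -0.05754472]), np.float64(0.28038689494132996)) [818, 508, 4373]
[0.58521457 0.13950349 0.26920756]
t 8.53 tcp [ 0.525  -0.1155  0.2015] yaw -0.082 F [ 0.1  0.5 -0.5] w 0.0856
```

View pics/wc.png

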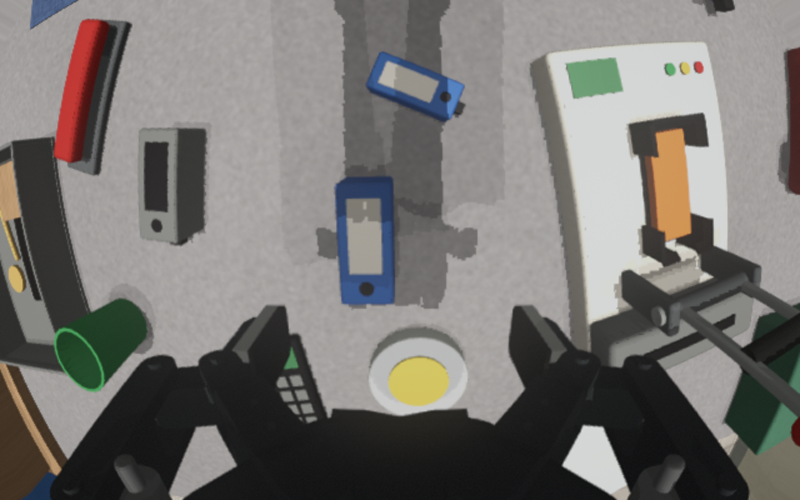

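The wrist view shows the middle blue cartridge at (292,192) with open counter all round it. The clamp stands upright on the right, and the raised orange carrier is at about (535,145). I'm going to grasp.

```bash
python3 plan.py .535,-.144,.1,-.09 .535,-.144,.014,-.09
```

```text
t 8.53 tcp [ 0.525  -0.1155  0.2015] yaw -0.082 F [ 0.1  0.5 -0.5] w 0.0856
.535,-.144,.1,-.09 [-0.049, -0.11, 0.406, 0.0, 0.0, 0.005]
.535,-.144,.014,-.09 [-0.049, -0.11, 0.75, 0.0, 0.0, 0.005]
```

>>> {"op": "apply_moves", "data": {
  "rows": [
    [-0.05,-0.11,0.2,0,0,0.005],
    [-0.05,-0.11,0.36,0,0,0.005],
    [-0.05,-0.11,0.4,0,0,0.005],
    [-0.05,-0.11,0.4,0,0,0.005]
  ]
}}

```text
clock: 9.02
tcp_pos: [0.5351, -0.1441, 0.1015]
orientation: [-0.142, -3.138, -0.0]
contact_force: [0.2, 0.1, 0.2]
grip_width: 0.0854
gripper_force: 0.0
```

```bash
cat > c.py <<'E'
from fit import *
W=r.grab_frame("wrist")
g=[.535,-.144,.0275]; m=bluemask(W,proj(W,g,True),150); print(fit([W],[m],g,1.0,[1]),m.sum())
for t in("full_c","full_nose"):
    for d in r.landmark_of(W,t)[:2]: print(t,d["conf"],onz(W,d["point"],.0275 if t=="full_c" else .017,True).round(4))
E
python3 c.py; python3 plan.py .535,-.144,.014,-.09
```

```text
(array([ 0.53451327, -0.14472826, -0.07821499]), np.float64(0.05099165439605713)) 9537
full_c 0.85 [ 0.4147 -0.0952  0.0275]
full_c 0.76 [ 0.5322 -0.143   0.0275]
full_nose 0.65 [ 0.434  -0.0594  0.017 ]
t 9.18 tcp [ 0.5363 -0.1445  0.103 ] yaw -0.091 F [-0.5  0.3  0.5] w 0.0857
.535,-.144,.014,-.09 [0.007, 0.002, 0.356, -0.0, 0.002, -0.001]
```

>>> {"op": "apply_moves", "data": {
  "rows": [
    [0.005,0,0.15,0,0,-0.005],
    [0.005,0,0.3,0,0,-0.005],
    [0.005,0,0.355,0,0,-0.005],
    [0.005,0,0.355,0,0,-0.005]
  ]
}}

```text
clock: 9.68
tcp_pos: [0.534, -0.1444, 0.0129]
orientation: [-0.131, -3.139, -0.0]
contact_force: [0.2, 0.9, 0.3]
grip_width: 0.0854
gripper_force: 0.0
```

>>> {"op": "apply_moves", "data": {
  "rows": [
    [0,0,0,0,0,0],
    [0,0,0,0,0,0],
    [0,0,0,0,0,0],
    [0,0,0,0,0,0],
    [0,0,0,0,0,0]
  ],
  "claw": 0,
  "newtons": 35
}}

```text
clock: 10.3
tcp_pos: [0.5347, -0.1448, 0.0138]
orientation: [0.131, 3.137, -0.0]
contact_force: [-0.7, -0.1, 7.4]
grip_width: 0.0438
gripper_force: 36.7
```

>>> {"op": "apply_moves", "data": {
  "rows": [
    [0,0,-0.15,0,0,0],
    [0,0,-0.35,0,0,0],
    [0,0,-0.55,0,0,0],
    [0,0,-0.6,0,0,0],
    [0,0,-0.6,0,0,0]
  ]
}}

```text
clock: 10.92
tcp_pos: [0.5338, -0.1446, 0.1628]
orientation: [0.131, 3.138, -0.0]
contact_force: [0.1, -0.6, -1.8]
grip_width: 0.0439
gripper_force: 36.8
```

```bash
python3 look.py cradle nose_slot clamp_hinge clamp_bar; python3 plan.py .42,.0,.18,.2 .48,.124,.18,.2; ls pics
```

```text
cradle [0.4987 0.1272 0.0597] [0, 1, 2] [0.8, 0.55, 0.64]
   s+s [0.4965 0.1274 0.0591]
nose_slot [0.5525 0.1424 0.0799] [0, 1, 2] [0.79, 0.78, 0.93]
   s+s [0.549  0.1445 0.0812]
clamp_hinge [0.5473 0.0301 0.2557] [0, 1, 2] [0.76, 0.8, 0.74]
   s+s [0.5857 0.146  0.1196]
clamp_bar [0.5859 0.1374 0.268 ] [0, 1] [0.85, 0.66]
   s+s [0.5859 0.1374 0.268 ]
t 11.68 tcp [ 0.5338 -0.1445  0.1626] yaw -0.084 F [ 0.5  0.4 -1.1] w 0.0439
.42,.0,.18,.2 [0.502, 0.538, -0.07, 0.0, 0.0, -0.18]
.48,.124,.18,.2 [0.304, 1.052, -0.07, 0.0, 0.0, -0.18]
crop.png
d12.png
d4.png
d7.png
mk.png
scene0.png
side0.png
w12.png
w4.png
w7.png
wc.png
wrist0.png
```

>>> {"op": "apply_moves", "data": {
  "rows": [
    [0.05,0.2,-0.1,0,0,-0.1],
    [0.1,0.4,-0.15,0,0,-0.18],
    [0.11,0.6,-0.15,0,0,-0.18],
    [0.11,0.67,-0.15,0,0,-0.18],
    [0.11,0.67,-0.15,0,0,-0.18]
  ]
}}

```text
clock: 12.3
tcp_pos: [0.5204, 0.0256, 0.2]
orientation: [-0.316, 3.126, 0.0]
contact_force: [0.4, -0.9, -1.9]
grip_width: 0.0436
gripper_force: 36.9
```

```bash
cat > d.py <<'E'
from fit import *
W=r.grab_frame("wrist"); save(W,"wd.png",None,1.25)
for k in range(2):
    for t,z in(("cradle",.06),("nose_slot",.071),("clamp_hinge",.113),("clamp_bar",.268)):
        for d in r.landmark_of(W,t)[:1]: print(t,round(d["conf"],2),np.round(d["point"]),onz(W,d["point"],z,True).round(4))
    if k==0: W=r.grab_frame("wrist")
hsv=cv2.cvtColor(W["pixels"],cv2.COLOR_RGB2HSV); m=cv2.inRange(hsv,(8,130,120),(20,255,255))
n,l,s,c=cv2.connectedComponentsWithStats(m); k=1+np.argmax(s[1:,4]); print(s[k])
P=np.array([onz(W,(u,v),.06,True)[:2] for v,u in np.argwhere(l==k)]); b=cv2.minAreaRect((P*1000).astype(np.float32)); print(b, P.mean(0))
E
python3 d.py; python3 plan.py
```

```text
cradle 0.77 [427. 187.] [0.4991 0.1288 0.06  ]
nose_slot 0.6 [424. 248.] [0.5582 0.1403 0.071 ]
clamp_hinge 0.79 [433. 294.] [0.5853 0.1457 0.113 ]
cradle 0.82 [428. 190.] [0.5017 0.1281 0.06  ]
nose_slot 0.81 [424. 249.] [0.5598 0.1375 0.071 ]
clamp_hinge 0.89 [433. 292.] [0.584  0.1422 0.113 ]
[ 403  137   49   98 3744]
((500.19317626953125, 125.89456176757812), (97.31391906738281, 42.98698425292969), 9.765423774719238) [0.49929479 0.12531209]
t 12.8 tcp [0.5204 0.0242 0.2   ] yaw 0.198 F [ 1.   0.3 -2.7] w 0.0434
```

View pics/wd.png

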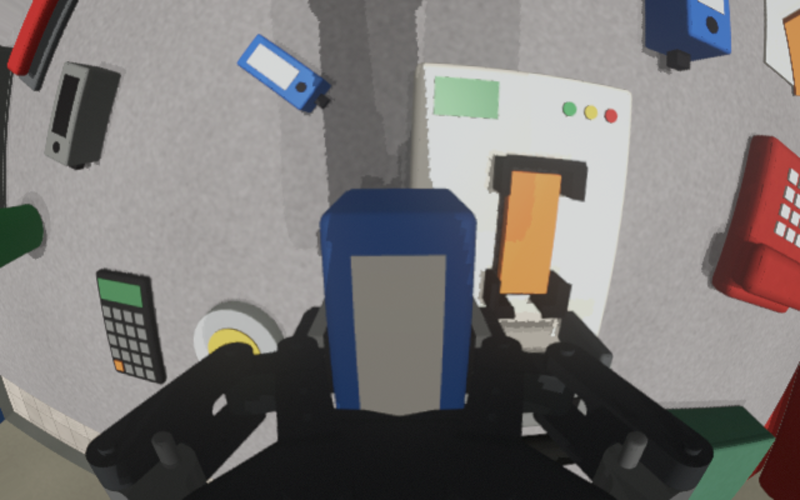

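The wrist view shows the held cartridge at (400,300) and the orange carrier at about (530,232) of the enlarged picture. The clamp is clear of both. The carrier rectangle measures 97×43 mm, centred at (0.500, 0.126). Now to check how the cartridge sits in the grip.

Run:
```python
from fit import *
W=r.grab_frame("wrist"); o=r.get_obs(); p=o["tcp_pos"]; yaw=.198
hsv=cv2.cvtColor(W["pixels"],cv2.COLOR_RGB2HSV); m=cv2.inRange(hsv,(100,110,30),(125,255,255))
for c in(290,300,310,320,330,340,350): print(c,np.argwhere(m[:,c]>0)[:1].ravel(),end=" ")
for q in(155,160,170,185,200): a=np.argwhere(m[q,230:400]>0).ravel()+230; print("row",q,a[:1],a[-1:])
c,s=np.cos(yaw),np.sin(yaw)
for dx in(-.003,0,.003):
    for z in(0,.055):
        print(dx,z,[proj(W,[p[0]+c*a-s*b,p[1]+s*a+c*b,p[2]-.0138+z],True).round(1).tolist() for a in(-.05+dx,) for b in(-.022,.022)])
# carrier yaw by edge lines
o=cv2.inRange(hsv,(8,130,120),(20,255,255)); n,l,st,_=cv2.connectedComponentsWithStats(o); k=1+np.argmax(st[1:,4])
for side in(0,-1):
    E=np.array([onz(W,(np.argwhere(l[v]==k).ravel()[side]+(0.5 if side else -.5),v),.06,True)[:2] for v in range(st[k,1]+25,st[k,1]+st[k,3]-12)])
    f=np.polyfit(E[:,0],E[:,1],1); print("edge",np.arctan(f[0]),np.polyval(f,.5),"rms",np.std(E[:,1]-np.polyval(f,E[:,0])))
```

```text
290 [152] 300 [152] 310 [152] 320 [151] 330 [152] 340 [152] 350 [165] row 155 [276] [345]
row 160 [271] [347]
row 170 [261] [372]
row 185 [257] [379]
row 200 [258] [378]
-0.003 0 [[275.5, 144.2], [362.5, 144.2]]
-0.003 0.055 [[253.0, 161.0], [385.0, 160.9]]
0 0 [[275.7, 150.1], [362.3, 150.0]]
0 0.055 [[253.4, 169.9], [384.7, 169.8]]
0.003 0 [[275.8, 155.9], [362.2, 155.9]]
0.003 0.055 [[253.8, 178.6], [384.3, 178.5]]
edge 0.16576528212626276 0.10430613623709961 rms 0.0003018147134375209
edge 0.18258298057503186 0.14635669727033615 rms 0.0004489091113900485
```

```bash
python3 plan.py .4995,.126,.2,.178 .4995,.126,.1,.178
```

```text
t 12.85 tcp [0.5203 0.0244 0.2   ] yaw 0.199 F [-0.8 -0.7 -2.3] w 0.0438
.4995,.126,.2,.178 [0.001, 0.415, 0.0, -0.0, -0.0, 0.013]
.4995,.126,.1,.178 [0.001, 0.415, 0.4, -0.0, -0.0, 0.013]
```

>>> {"op": "apply_moves", "data": {
  "rows": [
    [0,0.15,0,0,0,0.005],
    [0,0.3,0,0,0,0.013],
    [0,0.415,0,0,0,0.013],
    [0,0.415,0.2,0,0,0.013],
    [0,0.415,0.38,0,0,0.013]
  ]
}}

```text
clock: 13.48
tcp_pos: [0.5002, 0.127, 0.1044]
orientation: [-0.282, 3.127, 0.001]
contact_force: [0.1, -0.1, -2.0]
grip_width: 0.0434
gripper_force: 36.9
```

>>> {"op": "apply_moves", "data": {
  "rows": [
    [0,0,0.02,0,0,0],
    [0,0,0.02,0,0,0],
    [0,0,0.02,0,0,0]
  ]
}}

```text
clock: 13.85
tcp_pos: [0.5014, 0.1268, 0.102]
orientation: [-0.28, 3.126, 0.001]
contact_force: [-0.0, -0.2, -0.9]
grip_width: 0.044
gripper_force: 36.8
```

```bash
python3 - <<'E'
from fit import *
S=r.grab_frame("scene");D=r.grab_frame("side");W=r.grab_frame("wrist")
a=cv2.resize(W["pixels"][60:260,220:420],(400,400),interpolation=2); b=cv2.resize(D["pixels"][110:210,240:340],(400,400),interpolation=2)
cv2.imwrite("pics/e.png",np.hstack([a,b])[:,:,::-1])
E
python3 plan.py .4995,.126,.1,.178 .4995,.126,.08,.178
```

```text
t 14.0 tcp [0.5008 0.1266 0.1014] yaw 0.178 F [ 0.3  0.8 -3.1] w 0.0437
.4995,.126,.1,.178 [0.005, -0.001, 0.006, 0.0, 0.002, 0.0]
.4995,.126,.08,.178 [0.006, -0.001, 0.086, 0.0, 0.002, 0.0]
```

View pics/e.png

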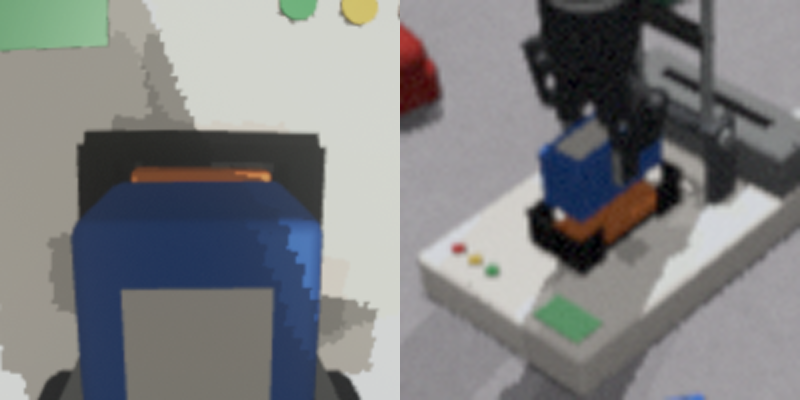

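The left half shows the cartridge centred and square over the cradle: blue 75–322, black end wall 78–322. The right half shows it just above the carrier. Now a check along the cradle's x.

Run:
```python
from h import *
W=r.grab_frame("wrist"); p=r.get_obs()["tcp_pos"]; u=np.array([np.cos(.178),np.sin(.178)])
for n,px,z in(("blue rear",(320,151),p[2]-.0138),("orange rear",(320,143.7),.06),("wall rear top",(320,125.5),.082)):
    q=onz(W,px,z,True)[:2]; print(n,((q-p[:2])@u).round(4))
```

```text
blue rear -0.0491
orange rear -0.05
wall rear top -0.0618
```

>>> {"op": "apply_moves", "data": {
  "rows": [
    [0.007,0,0.03,0,0,0],
    [0.007,0,0.06,0,0,0],
    [0.007,0,0.08,0,0,0],
    [0.007,0,0.09,0,0,0],
    [0.007,0,0.09,0,0,0]
  ]
}}

```text
clock: 14.68
tcp_pos: [0.498, 0.1261, 0.0773]
orientation: [0.281, -3.129, 0.0]
contact_force: [-0.8, -0.5, -1.7]
grip_width: 0.0437
gripper_force: 36.8
```

>>> {"op": "apply_moves", "data": {
  "rows": [
    [0,0,0.008,0,0,0],
    [0,0,0.012,0,0,0],
    [0,0,0.012,0,0,0]
  ]
}}

```text
clock: 15.05
tcp_pos: [0.4981, 0.1261, 0.0745]
orientation: [0.28, -3.129, 0.0]
contact_force: [0.8, -0.3, -2.6]
grip_width: 0.0434
gripper_force: 36.8
```

>>> {"op": "apply_moves", "data": {
  "rows": [
    [0,0,0.003,0,0,0],
    [0,0,0.003,0,0,0]
  ]
}}

```text
clock: 15.3
tcp_pos: [0.4982, 0.1261, 0.0739]
orientation: [-0.28, 3.129, 0.0]
contact_force: [0.9, -0.5, -1.2]
grip_width: 0.0435
gripper_force: 37.1
```

>>> {"op": "apply_moves", "data": {
  "rows": [
    [0,0,0.003,0,0,0],
    [0,0,0.003,0,0,0]
  ]
}}

```text
clock: 15.55
tcp_pos: [0.4982, 0.1261, 0.0737]
orientation: [-0.28, 3.129, -0.0]
contact_force: [-2.3, -1.3, 6.4]
grip_width: 0.0435
gripper_force: 37.7
```

>>> {"op": "apply_moves", "data": {
  "rows": [
    [0,0,-0.002,0,0,0],
    [0,0,-0.002,0,0,0],
    [0,0,-0.002,0,0,0],
    [0,0,-0.002,0,0,0]
  ],
  "claw": 1
}}

```text
clock: 16.05
tcp_pos: [0.4981, 0.1261, 0.0735]
orientation: [0.281, -3.129, -0.0]
contact_force: [-0.5, 0.1, 0.4]
grip_width: 0.0856
gripper_force: 0.0
```

>>> {"op": "apply_moves", "data": {
  "rows": [
    [0,0,-0.1,0,0,0],
    [0,0,-0.25,0,0,0],
    [0,0,-0.45,0,0,0],
    [0,0,-0.55,0,0,0],
    [0,0,-0.55,0,0,0]
  ]
}}

```text
clock: 16.68
tcp_pos: [0.4994, 0.1265, 0.2131]
orientation: [-0.28, 3.125, 0.001]
contact_force: [-0.8, 0.1, -0.1]
grip_width: 0.0852
gripper_force: 0.0
```

```bash
python3 - <<'E'
from fit import *
S=r.grab_frame("scene");D=r.grab_frame("side");W=r.grab_frame("wrist")
g=[.4985,.126,.0875]; m=bluemask(W,proj(W,g,True),150); print(fit([W],[m],g,1.0,[1],z0=.06),m.sum())
for t,z in(("full_c",.0875),("full_nose",.077)):
    for d in r.landmark_of(W,t)[:2]: print(t,d["conf"],onz(W,d["point"],z,True).round(4))
a=cv2.resize(W["pixels"][50:350,170:470],(400,400),interpolation=2); b=cv2.resize(D["pixels"][100:200,240:340],(400,400),interpolation=2)
cv2.imwrite("pics/f.png",np.hstack([a,b])[:,:,::-1])
print(tri([S,D],[r.landmark_of(S,"clamp_bar")[0]["point"],r.landmark_of(D,"clamp_bar")[0]["point"]],[0,0]))
E
python3 plan.py
```

```text
(array([0.50023627, 0.12681806, 0.183957  ]), np.float64(0.09369111061096191)) 6101
full_c 0.7 [0.4962 0.1266 0.0875]
full_c 0.6 [ 0.4194 -0.0519  0.0875]
full_nose 0.61 [0.326  0.2398 0.077 ]
full_nose 0.57 [ 0.4307 -0.0231  0.077 ]
t 17.02 tcp [0.4975 0.1259 0.21  ] yaw 0.179 F [ 0.4 -0.6  0.7] w 0.0852Traceback (most recent call last):
  File "<stdin>", line 8, in <module>
IndexError: list index out of range
```

View pics/f.png

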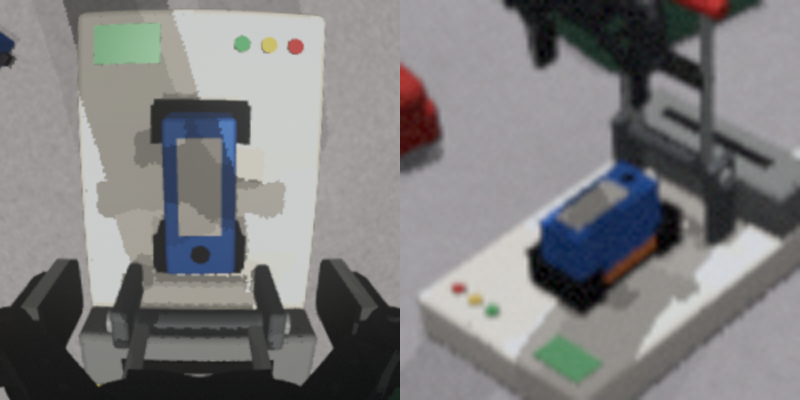

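The cartridge sits square in the cradle and the clamp is still upright. Next I'll close the fingers, go over the bar and swing the clamp shut.

```bash
python3 plan.py .498,.126,.33,.18 .634,.152,.33,.18 .634,.152,.245,.18
```

```text
t 17.02 tcp [0.4975 0.1259 0.21  ] yaw 0.179 F [ 0.4 -0.6  0.7] w 0.0852
.498,.126,.33,.18 [-0.001, -0.0, -0.48, -0.0, -0.001, -0.001]
.634,.152,.33,.18 [-0.555, 0.005, -0.481, -0.0, -0.001, -0.001]
.634,.152,.245,.18 [-0.556, 0.006, -0.141, -0.0, -0.001, -0.001]
```

>>> {"op": "apply_moves", "data": {
  "rows": [
    [0,0,-0.2,0,0,0],
    [0,0,-0.4,0,0,0],
    [0,0,-0.48,0,0,0],
    [0,0,-0.5,0,0,0],
    [-0.2,0,-0.5,0,0,0]
  ],
  "claw": 0
}}

```text
clock: 17.65
tcp_pos: [0.5458, 0.1347, 0.3359]
orientation: [0.282, -3.128, 0.001]
contact_force: [0.8, 0.8, 0.1]
grip_width: 0.0004
gripper_force: 0.0
```

>>> {"op": "apply_moves", "data": {
  "rows": [
    [-0.2,0,0,0,0,0],
    [-0.36,0,0,0,0,0],
    [-0.36,0,0,0,0,0],
    [-0.36,0,0,0,0,0]
  ]
}}

```text
clock: 18.15
tcp_pos: [0.6349, 0.1509, 0.3343]
orientation: [0.281, -3.126, 0.001]
contact_force: [-0.1, -0.2, 0.5]
grip_width: 0.0001
gripper_force: 0.0
```

```bash
python3 look.py clamp_bar clamp_hinge; python3 plan.py .634,.152,.245,.18
```

```text
clamp_bar [0.5867 0.1408 0.2708] [0, 1, 2] [0.69, 0.59, 0.71]
   s+s [0.5854 0.1405 0.2706]
clamp_hinge [0.5839 0.1449 0.1172] [0, 1, 2] [0.69, 0.93, 0.96]
   s+s [0.5827 0.148  0.1157]
t 18.6 tcp [0.6357 0.1509 0.3364] yaw 0.179 F [ 0.2 -0.5 -0.6] w 0.0003
.634,.152,.245,.18 [0.006, 0.006, 0.366, -0.0, 0.0, -0.001]
```

>>> {"op": "apply_moves", "data": {
  "rows": [
    [0,0,0.2,0,0,0],
    [0,0,0.36,0,0,0],
    [0,0,0.36,0,0,0],
    [0.06,0,0.36,0,0,0],
    [0.11,0,0.36,0,0,0]
  ]
}}

```text
clock: 19.23
tcp_pos: [0.6094, 0.1464, 0.2483]
orientation: [-0.28, 3.126, 0.001]
contact_force: [0.6, 0.3, 0.4]
grip_width: -0.0004
gripper_force: 0.0
```

>>> {"op": "apply_moves", "data": {
  "rows": [
    [0.06,0,0,0,0,0],
    [0.12,0,0.01,0,0,0],
    [0.18,0,0.03,0,0,0],
    [0.24,0,0.06,0,0,0],
    [0.3,0,0.1,0,0,0]
  ]
}}

```text
clock: 19.85
tcp_pos: [0.5352, 0.1329, 0.2224]
orientation: [-0.28, 3.126, 0.001]
contact_force: [1.1, 0.1, 1.0]
grip_width: 0.0001
gripper_force: 0.8
```

>>> {"op": "apply_moves", "data": {
  "rows": [
    [0.05,0,0.04,0,0,0],
    [0.1,0,0.09,0,0,0],
    [0.15,0,0.14,0,0,0],
    [0.15,0,0.14,0,0,0]
  ]
}}

```text
clock: 20.35
tcp_pos: [0.4969, 0.1257, 0.1861]
orientation: [0.281, -3.128, 0.001]
contact_force: [1.0, -0.7, 0.1]
grip_width: -0.0002
gripper_force: 0.0
```

```bash
python3 look.py clamp_bar; python3 plan.py
```

```text
clamp_bar [0.4719 0.1207 0.2207] [0, 1, 2] [0.59, 0.76, 0.96]
   s+s [0.4698 0.1205 0.2199]
t 20.65 tcp [0.4987 0.1262 0.1865] yaw 0.179 F [-0.3 -0.3 -0.5] w -0.0004
```

>>> {"op": "apply_moves", "data": {
  "rows": [
    [-0.04,0,0,0,0,0],
    [-0.04,0,-0.15,0,0,0],
    [-0.04,0,-0.3,0,0,0],
    [0.05,0,-0.3,0,0,0],
    [0.12,0,-0.3,0,0,0]
  ]
}}

```text
clock: 21.28
tcp_pos: [0.4684, 0.1207, 0.2613]
orientation: [-0.28, 3.129, 0.0]
contact_force: [-0.8, -0.4, 0.1]
grip_width: 0.0001
gripper_force: 0.0
```

```bash
python3 - <<'E'
import numpy as np
h=np.array([.585,.144]);u=np.array([np.cos(.18),np.sin(.18)])
g=[]
for a in(.7,.6,.5,.4,.3,.2,.1,.05,0):
    p=h-u*.155*np.cos(a); g.append("%.4f,%.4f,%.4f,.18"%(*p,.113+.155*np.sin(a)+.009))
open("g","w").write(" ".join(g))
E
python3 plan.py $(cat g)
```

```text
t 21.27 tcp [0.4684 0.1207 0.2613] yaw 0.179 F [-0.8 -0.4  0.1] w 0.0001
0.4684,0.1228,0.2219,.18 [-0.001, 0.008, 0.158, 0.0, 0.0, -0.001]
0.4591,0.1211,0.2095,.18 [0.037, 0.008, 0.207, 0.0, 0.0, -0.001]
0.4512,0.1196,0.1963,.18 [0.069, 0.008, 0.26, 0.0, 0.0, -0.001]
0.4445,0.1184,0.1824,.18 [0.096, 0.008, 0.316, 0.0, 0.0, -0.001]
0.4393,0.1175,0.1678,.18 [0.117, 0.008, 0.374, 0.0, 0.0, -0.001]
0.4355,0.1168,0.1528,.18 [0.133, 0.008, 0.434, 0.0, 0.0, -0.001]
0.4333,0.1164,0.1375,.18 [0.142, 0.008, 0.495, 0.0, 0.0, -0.001]
0.4327,0.1163,0.1297,.18 [0.144, 0.008, 0.526, 0.0, 0.0, -0.001]
0.4325,0.1163,0.1220,.18 [0.145, 0.008, 0.557, 0.0, 0.0, -0.001]
```

>>> {"op": "apply_moves", "data": {
  "rows": [
    [0,0,0.1,0,0,0],
    [0.0,0,0.158,0,0,0],
    [0.037,0,0.207,0,0,0],
    [0.069,0,0.26,0,0,0],
    [0.096,0,0.316,0,0,0]
  ]
}}

```text
clock: 21.9
tcp_pos: [0.4444, 0.1164, 0.1812]
orientation: [0.281, -3.129, 0.0]
contact_force: [-1.2, -0.5, 2.5]
grip_width: -0.0002
gripper_force: 1.2
```

>>> {"op": "apply_moves", "data": {
  "rows": [
    [0.012,0,0.03,0,0,0],
    [0.021,0,0.058,0,0,0],
    [0.03,0,0.09,0,0,0],
    [0.037,0,0.118,0,0,0],
    [0.042,0,0.15,0,0,0]
  ]
}}

```text
clock: 22.52
tcp_pos: [0.4347, 0.1146, 0.1441]
orientation: [-0.28, 3.129, 0.0]
contact_force: [-1.3, -1.0, 0.9]
grip_width: 0.0003
gripper_force: 0.8
```

```bash
python3 look.py clamp_bar;  python3 plan.py $(cat g) | tail -3
```

```text
clamp_bar [0.4359 0.1165 0.13  ] [0, 1, 2] [0.56, 0.81, 0.57]
   s+s [0.4364 0.1167 0.1301]
0.4333,0.1164,0.1375,.18 [0.005, 0.008, 0.029, 0.0, 0.0, -0.001]
0.4327,0.1163,0.1297,.18 [0.008, 0.008, 0.06, 0.0, 0.0, -0.001]
0.4325,0.1163,0.1220,.18 [0.008, 0.008, 0.091, 0.0, 0.0, -0.001]
```

>>> {"op": "apply_moves", "data": {
  "rows": [
    [0.004,0,0.025,0,0,0],
    [0.006,0,0.045,0,0,0],
    [0.008,0,0.065,0,0,0],
    [0.008,0,0.08,0,0,0],
    [0.008,0,0.09,0,0,0]
  ]
}}

```text
clock: 23.45
tcp_pos: [0.4326, 0.1144, 0.1222]
orientation: [0.28, -3.129, 0.0]
contact_force: [-2.3, -0.3, 6.7]
grip_width: 0.0002
gripper_force: 3.5
```

>>> {"op": "apply_moves", "data": {
  "rows": [
    [0,0,0.006,0,0,0],
    [0,0,0.012,0,0,0],
    [0,0,0.012,0,0,0]
  ]
}}

```text
clock: 23.82
tcp_pos: [0.4327, 0.1144, 0.1213]
orientation: [-0.28, 3.129, -0.001]
contact_force: [-11.5, -3.3, 31.2]
grip_width: 0.0003
gripper_force: 15.9
```

>>> {"op": "apply_moves", "data": {
  "rows": [
    [0,0,-0.02,0,0,0],
    [0,0,-0.15,0,0,0],
    [0,0,-0.35,0,0,0],
    [0,0,-0.45,0,0,0],
    [0,0,-0.45,0,0,0]
  ]
}}

```text
clock: 24.45
tcp_pos: [0.434, 0.1147, 0.2333]
orientation: [-0.28, 3.125, 0.001]
contact_force: [0.6, 0.4, -0.1]
grip_width: -0.0
gripper_force: 0.0
```

```bash
python3 look.py clamp_bar;  python3 plan.py
python3 - <<'E'
from h import *
D=r.grab_frame("side"); W=r.grab_frame("wrist")
a=cv2.resize(W["pixels"][50:350,170:470],(400,400),interpolation=2); b=cv2.resize(D["pixels"][100:200,240:340],(400,400),interpolation=2)
cv2.imwrite("pics/z.png",np.hstack([a,b])[:,:,::-1])
E
```

```text
clamp_bar [0.4317 0.1149 0.108 ] [0, 1, 2] [0.82, 0.58, 0.77]
   s+s [0.4317 0.1144 0.1082]
t 24.75 tcp [0.432  0.114  0.2304] yaw 0.179 F [ 0.2 -0.1  0.6] w -0.0001
```

View pics/z.png

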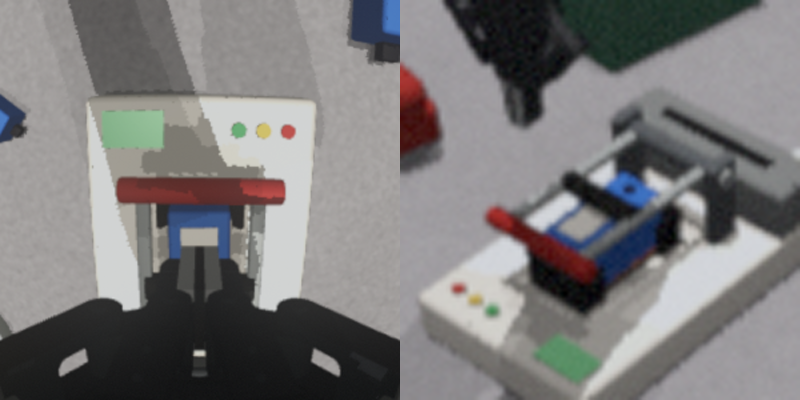

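The clamp lies level with the cartridge seated under the presser bar, and the gripper is clear of everything.

```bash
python3 -c "
from bench import r
print(r.hand_in())"
```

```text
the job is handed in; nothing more can be done
None
```

The middle-sized blue cartridge is in the printer and the clamp is shut level over it, pressed to its stop. The job is handed in; the hand-in gave no verdict.

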